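# Give the carving hood the full suction

## Task

The rotary tool lies in front of one of the two suction hoods, and both slide gates have been left half-way. With the fingertips, gently push the gate of the rotary tool's branch fully open and the other branch's gate fully shut, so that each blade's end cap sits home against its gate housing. Grip and lift nothing, leave the tool, the sanding block, the spectacle blank and the bur pot where they are, and finish clear of everything.

Things in the scene. Friction and masses are not known exactly. Their poses are not given: they have to be found in the camera images.
- manifold: Fixed dust manifold on a plywood base (x -50 to 200 mm, y +-210 mm, 12 mm thick). Origin on the bench, midway between the two gates; x away from the robot, y to its left, z up. Grey branch pipes (50 mm dia., axis 72 mm above the bench) run along x at y = +150 mm (left) and -150 mm (right), each through a gate at x = 0 to a black bell hood on the robot's side.
- header (a point): Middle of the header pipe's axis, 72 mm above the bench. The header lies behind the gates along manifold y, at x = 150 mm: 63 mm diameter, couplings to 71 mm, 410 mm long. It joins the branches; a trunk pipe leads on from it in +x. Its top (108 mm) and the gate housings (114 mm) are the highest parts of the manifold.
- gate_left (a joint): Left gate's blade position in m: 0 = fully shut, 0.054 = fully open, grows towards manifold +y. Starts at 0.016 to 0.038. Push the green cap (-y end) towards +y until it meets the housing: fully open. Push the red cap (+y end) towards -y until it meets the housing: fully shut. About 3 N of friction; stays where left; firm stop at each end; over 35 N is rough handling.
- gate_right (a joint): Right gate's blade position in m: the same part, mounted the same way round. 0 = fully shut, 0.054 = fully open, grows towards manifold +y. Starts at 0.016 to 0.038. Green cap (-y end) pushed home to the housing = open; red cap (+y end) pushed home = shut. Same friction and stops.
- left_gate (a point): Centre of the left gate's housing, on its pipe's axis, 72 mm above the bench, at manifold (0, 150) mm. Square aluminium housing, 84 mm along y and z, 16 mm along x. The upright steel blade (4 mm thick, 64 mm tall) slides through it along y and sticks out on both sides; a round hole in its -y half is in line with the pipe when open. A cap's outer face is 52 mm from this point when home.
- right_gate (a point): Centre of the right gate's housing, at manifold (0, -150) mm, 72 mm above the bench; same part, same way round. For both gates, in manifold y from this point: outer face of the red cap at +52 mm + joint value, of the green cap at -106 mm + joint value.
- left_green_cap (a point): Centre of the outer (pushing) face of the green cap, at the -y end of the left gate's blade; moves with the blade. The cap is 36 mm along manifold x, 10 mm thick along y, 50 mm tall (47 to 97 mm above the bench). Push it towards manifold +y to open the left gate.
- left_red_cap (a point): Centre of the outer (pushing) face of the red cap, at the +y end of the left gate's blade; moves with the blade. The cap is 36 mm along manifold x, 10 mm thick along y, 50 mm tall (47 to 97 mm above the bench). Push it towards manifold -y to shut the left gate.
- right_green_cap (a point): Centre of the outer (pushing) face of the green cap, at the -y end of the right gate's blade; moves with the blade. The cap is 36 mm along manifold x, 10 mm thick along y, 50 mm tall (47 to 97 mm above the bench). Push it towards manifold +y to open the right gate.
- right_red_cap (a point): Centre of the outer (pushing) face of the red cap, at the +y end of the right gate's blade; moves with the blade. The cap is 36 mm along manifold x, 10 mm thick along y, 50 mm tall (47 to 97 mm above the bench). Push it towards manifold -y to shut the right gate.
- left_hood (a point): Centre of the mouth of the left branch's bell hood (112 mm dia.), 72 mm above the bench, at manifold x = -108 mm; it looks towards manifold -x.
- right_hood (a point): Centre of the mouth of the right branch's bell hood, the same.
- rotary_tool: Loose cordless rotary tool, dark grey with a small orange switch and a sanding drum, 182 mm long by 47 mm thick, lying on the bench across the mouth of one hood, about 75 mm in front of it, the left or the right one (its manifold y is near +150 or -150 mm). Origin on the bench under its middle; its length runs along its y axis. It says which branch is to be opened. Not to be disturbed.
- sanding_block: Loose cork sanding block, 62 by 110 by 34 mm high, lying in front of the other hood. Origin at the centre of its underside. Not to be disturbed.
- spectacle_blank: Loose wooden spectacle front (two rims joined by a bridge), 146 by 60 by 12 mm high, lying on the bench between the hoods, 105 to 135 mm on the robot's side of the gates' line. Origin at the centre of its underside. Not to be disturbed.
- bur_pot: Loose round blue pot of burs, 40 mm diameter, 62 mm tall with the burs, standing on the plywood base between the branches, its axis 72 to 78 mm beyond the gates' line. Origin at the centre of its underside. Not to be disturbed.

How it is judged:
At the end, for the whole second after the job is handed in: The gate of the branch whose hood the rotary tool lies at is within 4 mm of fully open, the other gate within 4 mm of fully shut, both blades at rest; the rotary tool, sanding block, spectacle blank and bur pot are within 15 mm of where they were (((y of rotary_tool in the frame of manifold above 0.05 m and value of joint gate_left above 0.05 m and value of joint gate_right below 0.004 m) or (y of rotary_tool in the frame of manifold below -0.05 m and value of joint gate_right above 0.05 m and value of joint gate_left below 0.004 m)) and velocity of joint gate_left between -0.005 and 0.005 m/s and velocity of joint gate_right between -0.005 and 0.005 m/s and distance of each of rotary_tool, sanding_block, spectacle_blank, bur_pot from where it was at the start of the episode below 0.015 m); the robot touches nothing.
It fails at once if the rotary tool is moved by more than 15 mm, lifted or knocked over (distance of rotary_tool from where it was at the start of the episode above 0.015 m or angle between rotary_tool's own z axis and vertical above 0.35 rad).
It fails at once if the sanding block is moved by more than 15 mm, lifted or knocked over (distance of sanding_block from where it was at the start of the episode above 0.015 m or angle between sanding_block's own z axis and vertical above 0.35 rad).
It fails at once if the spectacle blank is moved by more than 15 mm, lifted or knocked over (distance of spectacle_blank from where it was at the start of the episode above 0.015 m or angle between spectacle_blank's own z axis and vertical above 0.35 rad).
It fails at once if the bur pot is moved by more than 15 mm, lifted or knocked over (distance of bur_pot from where it was at the start of the episode above 0.015 m or angle between bur_pot's own z axis and vertical above 0.35 rad).
It fails at once if a gate or the manifold is gripped or shoved with more than 35 N (contact force between any of the fingers, the arm and manifold above 35 N).
It also fails if it takes over 45 s, if anything falls off the work surface, if the arm or the gripper's body presses on something with over 40 N, if the wrist force passes 120 N, or if a joint passes its speed limit or range.

## Robot

A 6-joint arm with a two-finger parallel gripper is mounted at the origin on the work surface. World frame = base frame: x ahead of the robot, y to its left, z up, the work surface at z = 0. Lengths are in m, angles in rad, forces in N, time in s.
With the tool pointing down it reaches from about 0.35 to 0.85 m from the base axis. Payload 8.1 kg.
Tool frame: the origin (TCP) lies between the finger pads; the fingertips stand nose_length ahead of it and the grasp point (between the pads) lies 2 mm behind it (nose_length is the distance from the TCP to the fingertips, in m); z points along the fingers, x is the direction in which the jaws open and shut, and the axes are right-handed (so a half turn about z gives the same grasp; the last joint's range is limited). The gripper opens to 93 mm and grips with 3 to 60 N. Pads are 15 mm wide; open, the fingers measure 128 mm over their backs; the gripper's body (75 mm by 188 mm) begins 65 mm behind the grasp point.
Start: joints at [1.239, 0.13, 1.488, -0, 1.523, -0.085], TCP at [0.147, 0.582, 0.236] pointing down, gripper open.
Joint ranges: [-2.96, 2.96], [-0.89, 2.26], [0.02, 2.5], [-1.34, 4.48], [0, 2.73], [-2.66, 2.66]. Speed limits (rad/s): [2.39, 2.39, 2.79, 3.14, 3.14, 3.14].

## Interface

Orientations are given as a rotation vector (axis times angle).
In Python, from plant import * gives the robot as it stands.
- The arm moves only by the tool carry_out, never from a script. Its argument "steps" is a list of rows, each an object with "xyz": the shift along the world's x, y, z in cm, a list of three; "rot": the turn, a rotation vector about the world's x, y, z in degrees, a list of three. In form: [{"xyz": [tx, ty, tz], "rot": [rx, ry, rz]}, ...]. A call has 1 to 10 rows; each row is the pose to reach, as a shift and turn from the pose commanded when the call began; what a row does not reach only later rows make up. A row lasts 1/10 s, in which the tool goes at most 50 mm and 8.59 degrees, less where a joint would pass 70% of its speed; a pose out of reach is approached as far as the arm can. A call with a gripper value outside its range is refused whole. "grip" is the opening, from 0 (shut) to 1 (fully open), set as the call begins (left out, the last holds). The fingers move at their own pace and stop on an object; "force" is the grip in N (left out, the last holds). Time passes only in rows, so rows that repeat a pose let the fingers close. It gives the time, the measured TCP pose, the force and the opening at its end, in the units of the state.
- read_state(): the state, without advancing time (a new reading comes with each control period).
- read_camera(name): name is "scene" or "top" or "wrist"; returns the picture (420x560x3 uint8, red, green, blue); there is no depth.
- calibration(name): a dict with "fov_y" (degrees; the focal length in pixels is half the picture's height over the tangent of half this angle, whatever the lens; pixels are square), "cx", "cy" (the principal point, pixels), "xyz" and "attitude" of the camera in the world. Camera axes: x right, y down, z forward; pixel columns grow to the right and rows downward; lengths in m; the calibration is good to about 2 mm. A picture is of the moment at which its call begins: read the wrist's pose just before it. calibration takes no time and is no camera call; for the wrist camera it gives the pose at the moment of the call.
- close_job(): hands the job in, once; it reports no verdict.
The state is a dict: "t": time; "q": joint angles; "dq": joint speeds; "joint_torque": joint torques, N m; "tool_pos": TCP position; "orientation": TCP orientation; "force": force on the tool from outside, world axes, zero at the start; "wrist_torque": the same for the moment, N m; "opening": finger opening in m.
Only numpy, scipy, OpenCV 4.12 (cv2) and the standard library are available. Lean on these libraries where they do the work, as an engineer would, in place of code of your own. Each camera call takes 0.05 s, during which the arm holds its last target.

## Working session

There is one attempt and no reset: what is moved stays moved. The work goes in short steps, Python scripts to look and compute and a tool call to move; the robot and the scene stay as the last step left them, time stands still between calls to the robot, and variables do not carry over. Pictures are saved under pics/ and viewed, and the job is handed in when it is done.

Besides the shell and the picture viewer there is one more tool, called after ">>>" as a command line: name --argument value ..., lists and objects as JSON in quotes. carry_out: Moves the arm, as the interface text tells. Its arguments: {"type":"object","properties":{"steps":{"type":"array","items":{"type":"object","properties":{"xyz":{"type":"array","items":{"type":"number"}},"rot":{"type":"array","items":{"type":"number"}}}}},"grip":{"type":"number"},"force":{"type":"number"}},"required":["steps"]}

```bash
ls; mkdir -p pics; python3 - <<'E'
from plant import *
import cv2
s=read_state();print(s)
for n in ("scene","top"):
    print(n,calibration(n)); cv2.imwrite(f"pics/{n}0.png",read_camera(n)[:,:,::-1])
try: print(nose_length)
except Exception as e: print(e)
E
```

```text
pics
{'t': 0.0, 'q': array([ 1.23864062e+00,  1.31148103e-01,  1.48926054e+00, -3.34708927e-05,
        1.52300304e+00, -8.54124714e-02]), 'dq': array([ 1.42001225e-03,  1.11851505e-05, -1.57105281e-05, -8.22020602e-04,
        1.63231185e-04,  1.61361896e-03]), 'joint_torque': array([ 6.33755262e-04, -5.59807241e+01, -4.91780734e+01,  7.69659667e-02,
        3.48845765e-02, -1.69011610e-04]), 'tool_pos': array([0.14637087, 0.58132192, 0.23460552]), 'orientation': array([ 2.47711865e+00,  1.93056361e+00, -2.36593012e-03]), 'force': array([ 0.2271476 ,  0.06902742, -0.18066637]), 'wrist_torque': array([ 0.00966876, -0.0128255 , -0.02148653]), 'opening': 0.09342203307683607}
scene {'fov_y': 53.861670095935345, 'cx': 288.74854714395775, 'cy': 210.13551559563828, 'xyz': array([1.07450082, 0.1314636 , 0.6888345 ]), 'attitude': array([-1.59427713, -2.06189018,  0.78866937])}
top {'fov_y': 50.31731827920622, 'cx': 279.5473763832911, 'cy': 210.5361076312123, 'xyz': array([ 0.49462365, -0.01943483,  0.8821067 ]), 'attitude': array([-2.14792374,  2.16410836, -0.0709269 ])}
0.017
```

View pics/scene0.png

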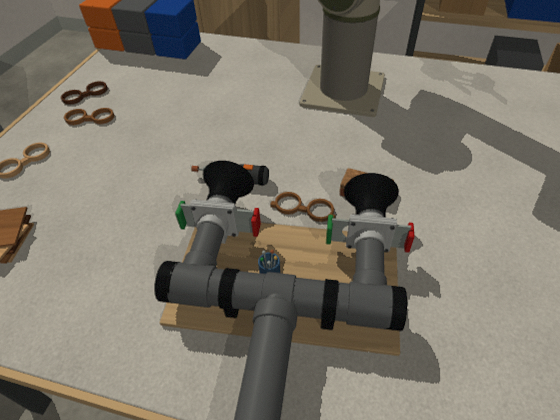

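View pics/top0.png

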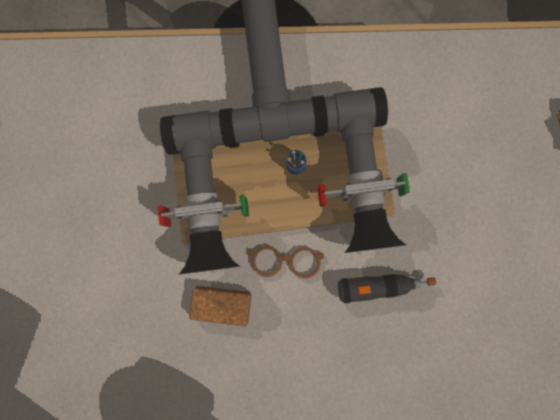

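The top view shows the rotary tool at the right hood (px 380,288) and the cork block at the left. So the right green cap (403,184) gets pushed to +y and the left red cap (165,215) to -y. Next I'll measure both.

```bash
cat > h.py <<'E'
import numpy as np,cv2
from scipy.spatial.transform import Rotation as R
def ray(c,uv):
    f=210/np.tan(np.radians(c['fov_y']/2))
    d=np.array([(uv[0]-c['cx'])/f,(uv[1]-c['cy'])/f,1]);return np.array(c['xyz']),R.from_rotvec(c['attitude']).as_matrix()@d
def plane(c,uv,z):
    o,d=ray(c,uv);return o+d*(z-o[2])/d[2]
def tri(c1,u1,c2,u2):
    o1,d1=ray(c1,u1);o2,d2=ray(c2,u2)
    d1/=np.linalg.norm(d1);d2/=np.linalg.norm(d2)
    s=np.linalg.lstsq(np.c_[d1,-d2],o2-o1,rcond=None)[0]
    a=o1+s[0]*d1;b=o2+s[1]*d2;return (a+b)/2,np.linalg.norm(a-b)
def proj(c,p):
    f=210/np.tan(np.radians(c['fov_y']/2))
    q=R.from_rotvec(c['attitude']).as_matrix().T@(np.array(p)-c['xyz']);return np.array([c['cx']+f*q[0]/q[2],c['cy']+f*q[1]/q[2]])
def masks(im):# rgb
    h=cv2.cvtColor(im,cv2.COLOR_RGB2HSV);H,S,V=cv2.split(h)
    red=((H<6)|(H>174))&(S>170)&(V>70); gr=(H>50)&(H<85)&(S>120)&(V>40)
    return dict(red=red.astype(np.uint8),green=gr.astype(np.uint8))
E
python3 - <<'E'
from h import *
from plant import calibration
for n in("top","scene"):
    im=cv2.imread(f"pics/{n}0.png")[:,:,::-1].copy();c=calibration(n)
    for k,m in masks(im).items():
        N,l,st,ce=cv2.connectedComponentsWithStats(m)
        for i in range(1,N):
            if st[i,4]>25:
                b=cv2.boxPoints(cv2.minAreaRect(np.argwhere(l==i)[:,::-1].astype(np.float32)))
                print(n,k,st[i],ce[i].round(1),plane(c,ce[i],.085).round(3) if n=="top" else "",b.round(0).tolist())
im=cv2.imread("pics/top0.png")
cv2.imwrite("pics/top0z.png",cv2.resize(im[80:330,140:450],None,fx=2.4,fy=2.4,interpolation=cv2.INTER_CUBIC))
im=cv2.imread("pics/scene0.png")
cv2.imwrite("pics/scene0z.png",cv2.resize(im[150:360,150:430],None,fx=2.8,fy=2.8,interpolation=cv2.INTER_CUBIC))
E
```

```text
top red [318 184   8  22 117] [321.6 194.5] [ 0.601 -0.07   0.085] [[317.0, 184.0], [324.0, 184.0], [326.0, 205.0], [319.0, 205.0]]
top red [158 206  12  20 105] [163.1 217.6] [0.562 0.216 0.085] [[158.0, 206.0], [167.0, 205.0], [170.0, 225.0], [160.0, 226.0]]
top green [403 175   6  18  50] [405.4 183.4] [ 0.62  -0.219  0.085] [[402.0, 175.0], [406.0, 175.0], [408.0, 192.0], [405.0, 192.0]]
top green [241 196   7  19  93] [243.8 205.3] [0.583 0.07  0.085] [[241.0, 196.0], [246.0, 196.0], [247.0, 214.0], [242.0, 214.0]]
scene red [251 208   9  29 183] [255.6 222.1]  [[251.0, 208.0], [259.0, 208.0], [259.0, 236.0], [251.0, 236.0]]
scene red [405 223   9  29 131] [409.8 237.7]  [[405.0, 251.0], [409.0, 223.0], [415.0, 223.0], [411.0, 252.0]]
scene green [176 201  10  28 146] [180.7 216.2]  [[175.0, 201.0], [184.0, 201.0], [185.0, 228.0], [177.0, 228.0]]
scene green [327 215   6  29 123] [329.2 228.7]  [[326.0, 243.0], [328.0, 215.0], [333.0, 215.0], [331.0, 243.0]]
```

View pics/top0z.png

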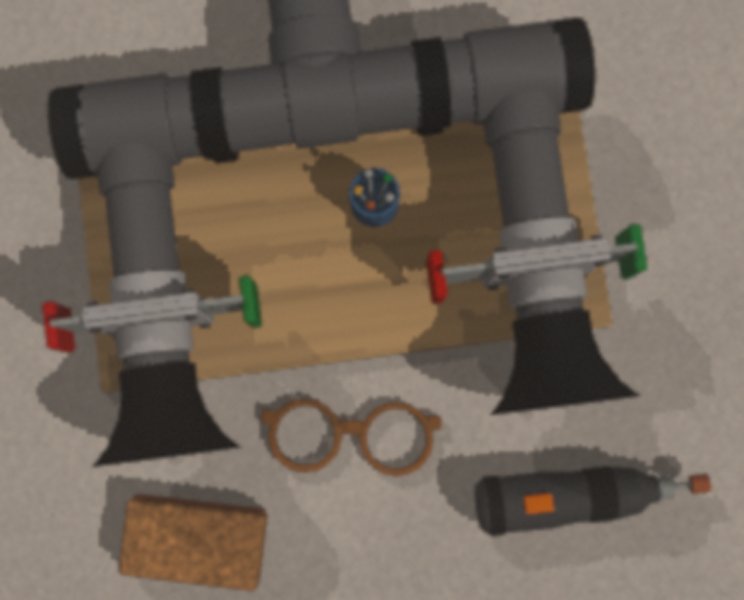

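View pics/scene0z.png

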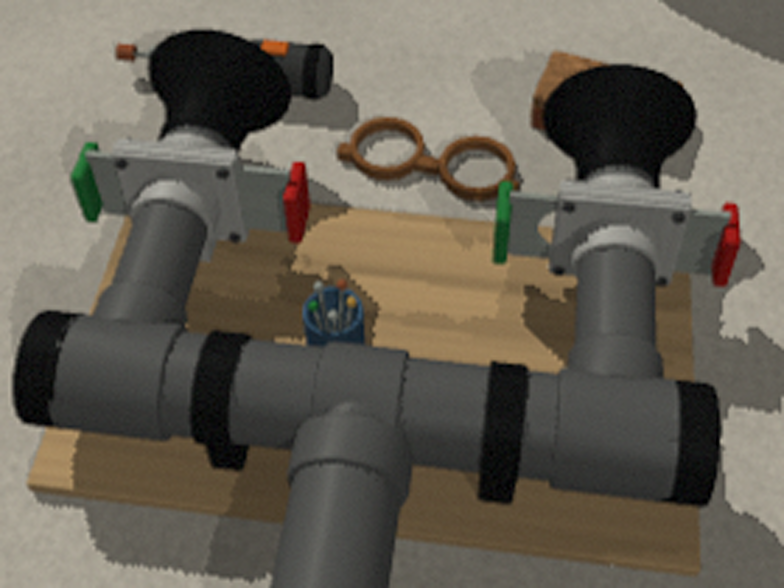

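```bash
python3 - <<'E'
from h import *
from plant import calibration
c=calibration("top");s=calibration("scene")
z=lambda u,v:(140+u/2.4,80+v/2.4)
Rg=plane(c,z(551,256),.114);Lg=plane(c,z(141,312),.114)
d=Lg-Rg;print(Rg,Lg,np.linalg.norm(d)); yaw=np.arctan2(-d[0],d[1]);print("yaw",yaw,np.degrees(yaw))
M=(Rg+Lg)/2;M[2]=0;ex=np.array([np.cos(yaw),np.sin(yaw),0]);ey=np.array([-np.sin(yaw),np.cos(yaw),0])
print("M",M)
for n,u1,u2 in [("rg",(405.4,183.4),(180.7,216.2)),("rr",(321.6,194.5),(255.6,222.1)),("lg",(243.8,205.3),(329.2,228.7)),("lr",(163.1,217.6),(409.8,237.7))]:
    p,e=tri(c,u1,s,u2);print(n,p.round(4),round(e,4),"man",(p-M)@ex,(p-M)@ey)
# cap outer top edges in top view: zoom px
for n,uv in [("rg top",(0,0))]: pass
for nm,uv,h in [("pot",(375,195),.062+.0),("spec",(350,428),.012),("tool",(580,500),.024),("block",(193,540),.034)]:
    p=plane(c,z(*uv),h);print(nm,p.round(3),((p-M)@ex).round(3),((p-M)@ey).round(3))
E
```

```text
[ 0.60997959 -0.15069323  0.114     ] [0.57223837 0.14536515 0.114     ] 0.2984542918908929
yaw 0.12679507773753515 7.264822817393947
M [ 0.59110898 -0.00266404  0.        ]
rg [ 0.6217 -0.2224  0.0689] 0.0021 man 0.002530627204058231 -0.2218452485034529
rr [ 0.6028 -0.0709  0.0731] 0.0008 man 0.0029587548923124857 -0.06919319777656532
lg [0.5844 0.0705 0.0738] 0.0019 man 0.002567709584862138 0.07338657698570192
lr [0.5636 0.2203 0.0676] 0.002 man 0.0008947811461289889 0.22465758596997776
pot [ 0.667 -0.025  0.062] 0.072 -0.032
spec [ 0.487 -0.003  0.012] -0.103 0.012
tool [ 0.43  -0.184  0.024] -0.183 -0.159
block [0.401 0.12  0.034] -0.173 0.145
```

Manifold pose: origin about (0.591, -0.003), yaw 7.3°. Gate spacing comes out at 298 mm (300 given), cap heights 68–74 mm (72 given), and cap-to-cap about 152 mm centre to centre (148 expected). Both blades are near 28 mm. Next I'll shut the fingers, set the jaw axis along manifold x, and go to the outside of the left red cap.

>>> carry_out --steps '[{"xyz": [4,-3,0],"rot": [0,0,-7]},{"xyz": [8,-6,0],"rot": [0,0,-14]},{"xyz": [12,-9,0],"rot": [0,0,-21]},{"xyz": [16,-12,0],"rot": [0,0,-28]},{"xyz": [20,-15,0],"rot": [0,0,-35]},{"xyz": [24,-18,0],"rot": [0,0,-42]},{"xyz": [28,-21,0],"rot": [0,0,-49]},{"xyz": [32,-24,0],"rot": [0,0,-56]},{"xyz": [36,-27,0],"rot": [0,0,-63]},{"xyz": [40,-30,0],"rot": [0,0,-68.5]}]' --grip 0 --force 20

```text
t: 1.1
tool_pos: [0.5477, 0.2802, 0.2352]
orientation: [3.136, 0.194, -0.001]
force: [0.8, 1.2, -0.0]
opening: 0.018
```

>>> carry_out --steps '[{"xyz": [1.1,-1.0,0]},{"xyz": [1.1,-1.0,-4]},{"xyz": [1.1,-1.0,-8]},{"xyz": [1.1,-1.0,-10]},{"xyz": [1.1,-1.0,-10]}]'

```text
validation failed for argument at $.st...
```

```bash
python3 - <<'E'
from h import *
from plant import *
s=read_state();print(s['tool_pos'],s['opening'],s['force'],R.from_rotvec(s['orientation']).as_matrix()[:,0])
for n in("top","scene"): 
    im=read_camera(n)[:,:,::-1]; x=(slice(130,270),slice(110,290)) if n=="top" else (slice(120,300),slice(300,500))
    cv2.imwrite(f"pics/{n}1.png",cv2.resize(im[x],None,fx=3,fy=3))
E
```

```text
[0.54774892 0.28020538 0.2352133 ] 0.017952883779592074 [ 0.77717371  1.22906262 -0.02979863] [ 9.92387996e-01  1.23149113e-01 -6.01316040e-04]
```

View pics/top1.png

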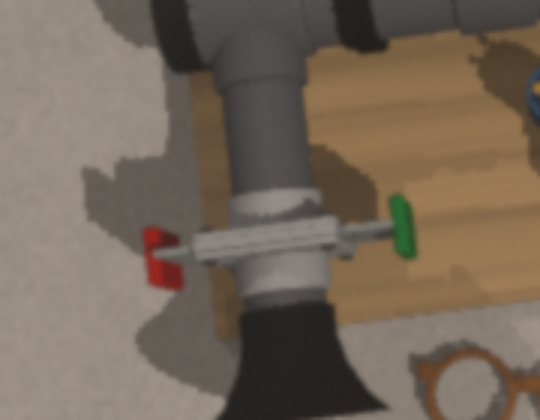

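View pics/scene1.png

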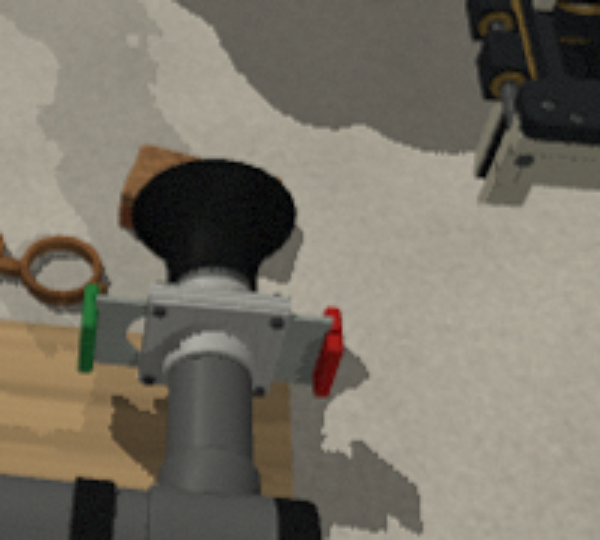

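The gripper sits outside the left gate, still high. The last move was refused because the rows had no "rot", so I'll resend it with rot.

>>> carry_out --steps '[{"xyz": [1.1,-1.0,0],"rot": [0,0,0]},{"xyz": [1.1,-1.0,-4],"rot": [0,0,0]},{"xyz": [1.1,-1.0,-8],"rot": [0,0,0]},{"xyz": [1.1,-1.0,-10],"rot": [0,0,0]},{"xyz": [1.1,-1.0,-10],"rot": [0,0,0]}]'

```text
t: 1.7
tool_pos: [0.5543, 0.2712, 0.1309]
orientation: [3.133, 0.205, -0.012]
force: [-0.5, 1.1, -0.6]
opening: 0.0003
```

```bash
python3 - <<'E'
from h import *
from plant import *
s=read_state();print(s['tool_pos'],s['opening'],s['force'],R.from_rotvec(s['orientation']).as_matrix()[:,0])
for n in("top","scene"): 
    im=read_camera(n)[:,:,::-1]; x=(slice(130,270),slice(80,260)) if n=="top" else (slice(120,300),slice(320,520))
    cv2.imwrite(f"pics/{n}2.png",cv2.resize(im[x],None,fx=3,fy=3))
E
```

```text
[0.55428329 0.27124621 0.13094386] 0.0002603532389768836 [-0.53245253  1.07769759 -0.62506498] [ 0.99147315  0.13007911 -0.00777361]
```

View pics/top2.png

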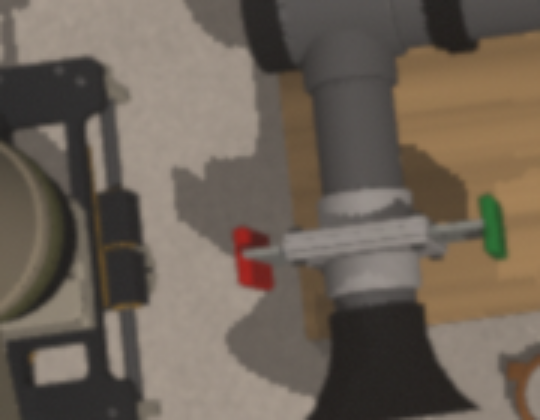

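View pics/scene2.png

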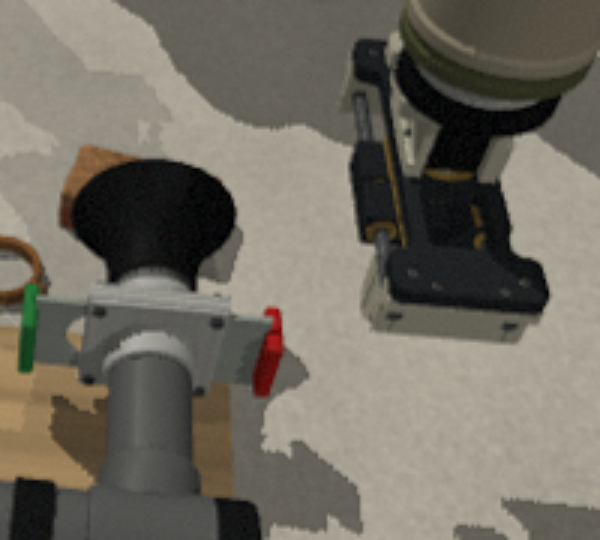

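Fingers are shut and outside the red cap, with clear space below. I'll go down to about cap mid-height.

>>> carry_out --steps '[{"xyz": [0,0,-3],"rot": [0,0,0]},{"xyz": [0,0,-6],"rot": [0,0,0]},{"xyz": [0,0,-6.2],"rot": [0,0,0]},{"xyz": [0,0,-6.2],"rot": [0,0,0]},{"xyz": [0,0,-6.2],"rot": [0,0,0]}]'

```text
t: 2.3
tool_pos: [0.5592, 0.2726, 0.0766]
orientation: [-3.134, -0.202, -0.006]
force: [-0.8, -0.4, -0.7]
opening: 0.0006
```

```bash
python3 - <<'E'
from h import *
from plant import *
s=read_state();print(s['tool_pos'],s['opening'],s['force'],R.from_rotvec(s['orientation']).as_matrix())
c=calibration("top")
M=np.array([.5911,-.0027,0]);y=.1268;ex=np.array([np.cos(y),np.sin(y),0]);ey=np.array([-np.sin(y),np.cos(y),0])
p=s['tool_pos'];print("man",(p-M)@ex,(p-M)@ey)
im=read_camera("scene")[:,:,::-1]
cv2.imwrite("pics/scene3.png",cv2.resize(im[120:300,320:520],None,fx=3,fy=3))
cv2.imwrite("pics/wrist3.png",read_camera("wrist")[:,:,::-1])
E
```

```text
[0.5592462  0.27262549 0.0766304 ] 0.0006259328347143011 [-0.77827037 -0.4220786  -0.67853635] [[ 9.91718053e-01  1.28381258e-01  3.68179442e-03]
 [ 1.28376564e-01 -9.91724384e-01  1.48486094e-03]
 [ 3.84195361e-03 -9.99907280e-04 -9.99992120e-01]]
man 0.003219733811703693 0.27714332764250116
```

View pics/scene3.png

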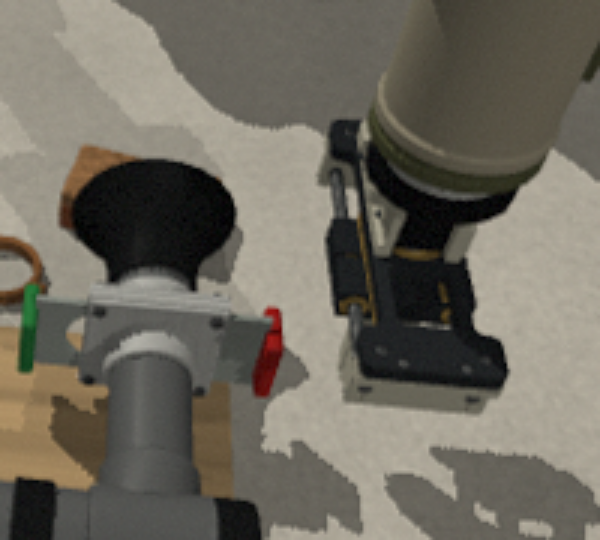

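View pics/wrist3.png

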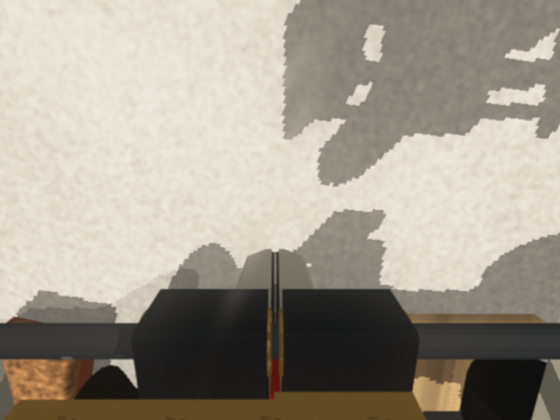

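Fingers line up with the red cap, TCP at 77 mm height. I'll approach along manifold -y, about 68 mm expected in total, slowing before contact.

>>> carry_out --steps '[{"xyz": [0.13,-0.99,0],"rot": [0,0,0]},{"xyz": [0.25,-1.98,0],"rot": [0,0,0]},{"xyz": [0.36,-2.78,0],"rot": [0,0,0]},{"xyz": [0.42,-3.27,0],"rot": [0,0,0]},{"xyz": [0.46,-3.57,0],"rot": [0,0,0]},{"xyz": [0.49,-3.87,0],"rot": [0,0,0]},{"xyz": [0.53,-4.17,0],"rot": [0,0,0]},{"xyz": [0.57,-4.46,0],"rot": [0,0,0]},{"xyz": [0.61,-4.76,0],"rot": [0,0,0]},{"xyz": [0.64,-5.0,0],"rot": [0,0,0]}]'

```text
t: 3.4
tool_pos: [0.5638, 0.2219, 0.0736]
orientation: [-3.135, -0.202, 0.0]
force: [-1.5, 1.9, -0.2]
opening: 0.0005
```

>>> carry_out --steps '[{"xyz": [0.03,-0.2,0],"rot": [0,0,0]},{"xyz": [0.05,-0.4,0],"rot": [0,0,0]},{"xyz": [0.08,-0.6,0],"rot": [0,0,0]},{"xyz": [0.1,-0.8,0],"rot": [0,0,0]},{"xyz": [0.13,-1.0,0],"rot": [0,0,0]},{"xyz": [0.13,-1.0,0],"rot": [0,0,0]}]'

```text
t: 4.0
tool_pos: [0.5653, 0.2114, 0.0736]
orientation: [3.135, 0.201, -0.0]
force: [-0.5, 0.4, -0.3]
opening: 0.0005
```

```bash
python3 - <<'E'
from h import *
from plant import *
s=read_state();print(s['force'])
M=np.array([.5911,-.0027,0]);y=.1268;ex=np.array([np.cos(y),np.sin(y),0]);ey=np.array([-np.sin(y),np.cos(y),0])
p=s['tool_pos'];print("man",(p-M)@ex,(p-M)@ey)
im=read_camera("scene")[:,:,::-1]
cv2.imwrite("pics/scene4.png",cv2.resize(im[120:300,300:500],None,fx=3,fy=3))
E
```

```text
[-0.52949908  0.40967558 -0.27279648]
man 0.0015090290826367608 0.21562402358134714
```

View pics/scene4.png

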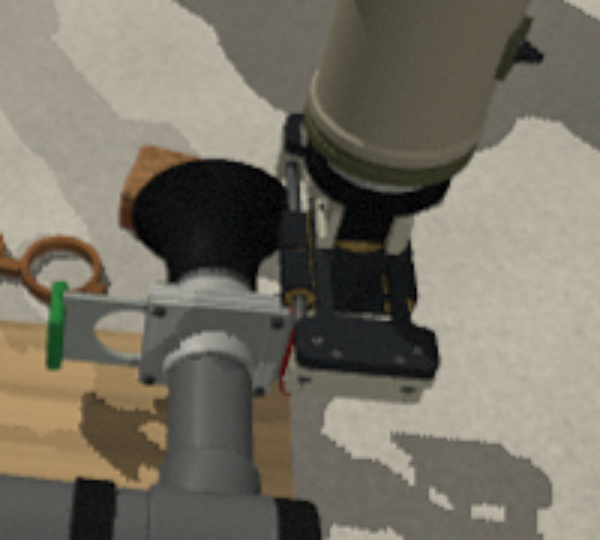

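The red cap is being pushed: it's nearly at the housing and the green cap has moved out. About 6 mm remain, in small steps.

>>> carry_out --steps '[{"xyz": [0.02,-0.15,0],"rot": [0,0,0]},{"xyz": [0.04,-0.3,0],"rot": [0,0,0]},{"xyz": [0.05,-0.4,0],"rot": [0,0,0]},{"xyz": [0.05,-0.4,0],"rot": [0,0,0]}]'

```text
t: 4.45
tool_pos: [0.5659, 0.2077, 0.0736]
orientation: [3.135, 0.201, 0.0]
force: [-0.6, 2.8, -1.1]
opening: 0.0004
```

>>> carry_out --steps '[{"xyz": [0.01,-0.1,0],"rot": [0,0,0]},{"xyz": [0.02,-0.15,0],"rot": [0,0,0]},{"xyz": [0.02,-0.15,0],"rot": [0,0,0]}]'

```text
t: 4.75
tool_pos: [0.566, 0.2073, 0.0737]
orientation: [-3.134, -0.202, -0.001]
force: [0.8, 6.8, -1.2]
opening: 0.0005
```

>>> carry_out --steps '[{"xyz": [0.01,-0.1,0],"rot": [0,0,0]},{"xyz": [0.01,-0.1,0],"rot": [0,0,0]}]'

```text
t: 4.95
tool_pos: [0.566, 0.2072, 0.0737]
orientation: [-3.132, -0.202, -0.001]
force: [0.3, 10.6, -3.1]
opening: 0.0005
```

```bash
python3 - <<'E'
from h import *
from plant import *
s=read_state();print(s['force'],s['tool_pos'])
for n in("top","scene"): 
    im=read_camera(n)[:,:,::-1].copy();cv2.imwrite(f"pics/{n}5.png",im)
    x=(slice(130,270),slice(110,290)) if n=="top" else (slice(140,290),slice(300,480))
    cv2.imwrite(f"pics/{n}5z.png",cv2.resize(im[x],None,fx=4,fy=4))
E
```

```text
[ 0.30536    10.59054617 -3.05702978] [0.56595826 0.20719805 0.07371935]
```

View pics/top5z.png

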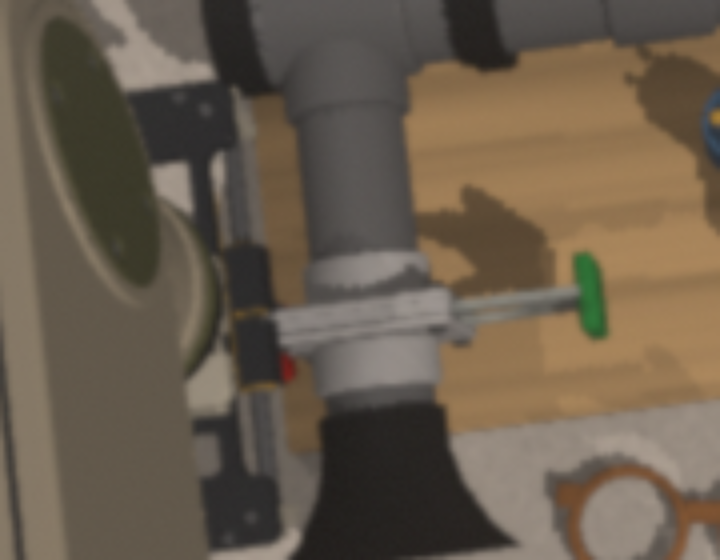

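View pics/scene5z.png

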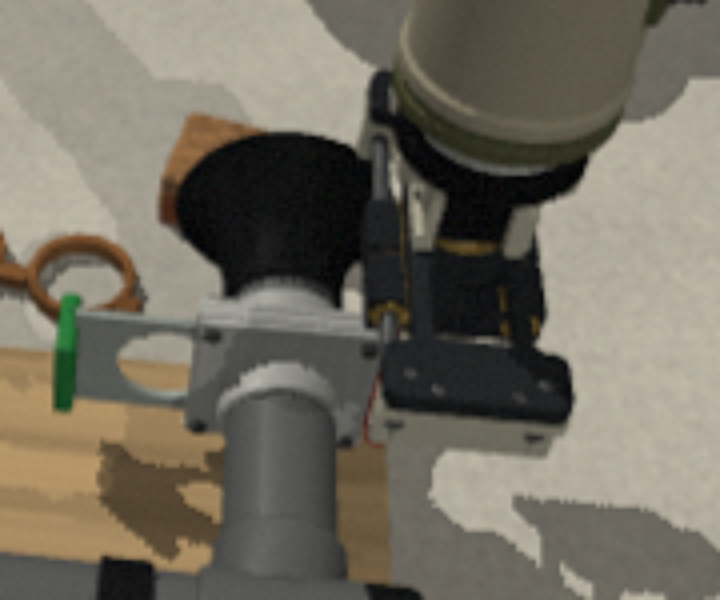

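The stop is firm (10.6 N with no travel) and the cap is against the housing. I'll back off along +y, then lift.

>>> carry_out --steps '[{"xyz": [-0.25,2,0],"rot": [0,0,0]},{"xyz": [-0.5,4,0],"rot": [0,0,0]},{"xyz": [-0.75,6,0],"rot": [0,0,0]},{"xyz": [-0.75,6,4],"rot": [0,0,0]},{"xyz": [-0.75,6,8],"rot": [0,0,0]},{"xyz": [-0.75,6,12],"rot": [0,0,0]},{"xyz": [-0.75,6,15],"rot": [0,0,0]},{"xyz": [-0.75,6,15],"rot": [0,0,0]}]'

```text
t: 5.85
tool_pos: [0.5615, 0.266, 0.2304]
orientation: [-3.133, -0.201, -0.015]
force: [-0.4, -0.4, 0.0]
opening: 0.0005
```

```bash
python3 - <<'E'
from h import *
from plant import *
s=read_state();print(s['force'],s['tool_pos'])
im=read_camera("scene")[:,:,::-1].copy();cv2.imwrite("pics/scene6.png",im)
cv2.imwrite("pics/scene6z.png",cv2.resize(im[140:290,290:470],None,fx=4,fy=4))
E
```

```text
[-0.4448704  -0.43300612  0.00853438] [0.56149522 0.2659782  0.23043718]
```

View pics/scene6z.png

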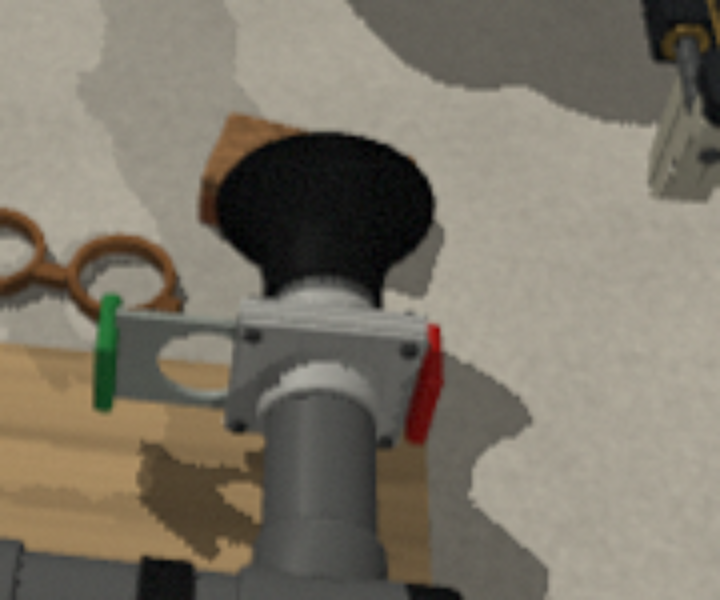

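The left red cap is flush with the housing (px 425,385 in the zoom). Now across, high, to the outside of the right green cap.

>>> carry_out --steps '[{"xyz": [0.6,-4.9,0],"rot": [0,0,0]},{"xyz": [1.2,-9.8,0],"rot": [0,0,0]},{"xyz": [1.8,-14.7,0],"rot": [0,0,0]},{"xyz": [2.4,-19.6,0],"rot": [0,0,0]},{"xyz": [3.0,-24.5,0],"rot": [0,0,0]},{"xyz": [3.6,-29.4,0],"rot": [0,0,0]},{"xyz": [4.3,-34.3,0],"rot": [0,0,0]},{"xyz": [4.9,-39.2,0],"rot": [0,0,0]},{"xyz": [5.5,-44.1,0],"rot": [0,0,0]},{"xyz": [6.1,-49.0,0],"rot": [0,0,0]}]'

```text
t: 6.9
tool_pos: [0.6186, -0.2268, 0.2216]
orientation: [-3.134, -0.201, 0.004]
force: [0.3, 1.0, -0.1]
opening: 0.0007
```

>>> carry_out --steps '[{"xyz": [0.7,-5.0,0],"rot": [0,0,0]},{"xyz": [0.7,-5.5,0],"rot": [0,0,0]},{"xyz": [0.7,-5.5,0],"rot": [0,0,0]},{"xyz": [0.7,-5.5,-4],"rot": [0,0,0]},{"xyz": [0.7,-5.5,-8],"rot": [0,0,0]},{"xyz": [0.7,-5.5,-8],"rot": [0,0,0]},{"xyz": [0.7,-5.5,-8],"rot": [0,0,0]}]'

```text
t: 7.6
tool_pos: [0.6259, -0.2777, 0.1429]
orientation: [-3.133, -0.204, 0.004]
force: [0.0, -0.1, -0.1]
opening: 0.0004
```

```bash
python3 - <<'E'
from h import *
from plant import *
s=read_state();print(s['force'],s['tool_pos'],R.from_rotvec(s['orientation']).as_matrix())
M=np.array([.5911,-.0027,0]);y=.1268;ex=np.array([np.cos(y),np.sin(y),0]);ey=np.array([-np.sin(y),np.cos(y),0])
p=s['tool_pos'];print("man",(p-M)@ex,(p-M)@ey)
cv2.imwrite("pics/scene7.png",read_camera("scene")[:,:,::-1])
cv2.imwrite("pics/top7.png",read_camera("top")[:,:,::-1])
E
```

```text
[ 0.01393479 -0.10762397 -0.13668052] [ 0.6258636  -0.27772688  0.14291041] [[ 0.9915576   0.12963816 -0.00273288]
 [ 0.12964293 -0.99155938  0.00164516]
 [-0.00249654 -0.00198557 -0.99999491]]
man -0.00029552624971510385 -0.27721508494625435
```

View pics/scene7.png

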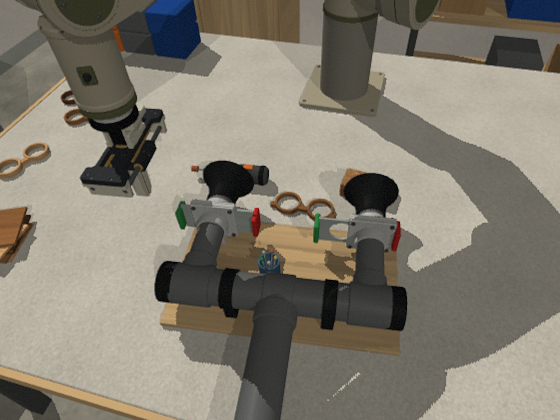

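View pics/top7.png

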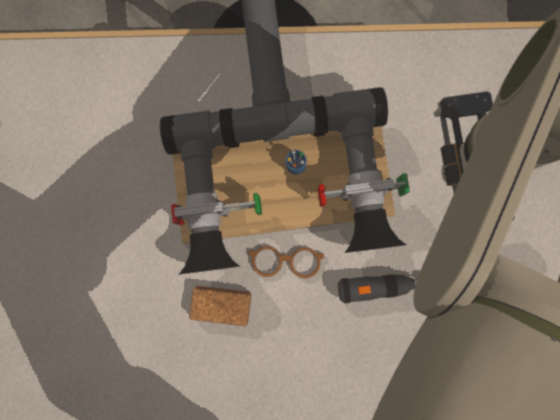

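The objects are undisturbed, and the gripper is outside the right green cap (top view px 403,184). Down 7 cm, then push to +y.

>>> carry_out --steps '[{"xyz": [0.1,0,-4],"rot": [0,0,0]},{"xyz": [0.1,0,-6.9],"rot": [0,0,0]},{"xyz": [0.1,0,-6.9],"rot": [0,0,0]},{"xyz": [0.1,0,-6.9],"rot": [0,0,0]}]'

```text
t: 8.1
tool_pos: [0.6284, -0.2799, 0.0768]
orientation: [3.134, 0.202, 0.002]
force: [0.9, 0.0, 0.3]
opening: 0.001
```

>>> carry_out --steps '[{"xyz": [-0.13,0.99,0],"rot": [0,0,0]},{"xyz": [-0.25,1.98,0],"rot": [0,0,0]},{"xyz": [-0.36,2.78,0],"rot": [0,0,0]},{"xyz": [-0.42,3.27,0],"rot": [0,0,0]},{"xyz": [-0.46,3.57,0],"rot": [0,0,0]},{"xyz": [-0.49,3.87,0],"rot": [0,0,0]},{"xyz": [-0.53,4.17,0],"rot": [0,0,0]},{"xyz": [-0.57,4.46,0],"rot": [0,0,0]},{"xyz": [-0.61,4.76,0],"rot": [0,0,0]},{"xyz": [-0.64,5.0,0],"rot": [0,0,0]}]'

```text
t: 9.1
tool_pos: [0.6211, -0.2299, 0.0746]
orientation: [3.135, 0.201, -0.0]
force: [0.3, -2.5, -1.5]
opening: 0.0007
```

```bash
python3 - <<'E'
from h import *
from plant import *
s=read_state();print(s['force'],s['tool_pos'])
M=np.array([.5911,-.0027,0]);y=.1268;ex=np.array([np.cos(y),np.sin(y),0]);ey=np.array([-np.sin(y),np.cos(y),0])
p=s['tool_pos'];print("man",(p-M)@ex,(p-M)@ey)
im=read_camera("scene")[:,:,::-1]
cv2.imwrite("pics/scene8.png",cv2.resize(im[120:300,120:320],None,fx=3,fy=3))
E
```

```text
[ 0.3232987  -2.45091744 -1.54788642] [ 0.62109867 -0.22992829  0.07455443]
man 0.001022435183284873 -0.22919766534091657
```

View pics/scene8.png

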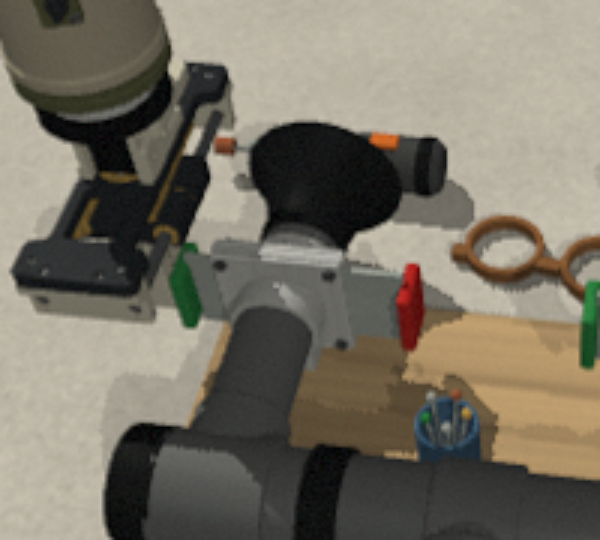

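Contact made (2.5 N) and the right blade is moving. About 20 mm to go.

>>> carry_out --steps '[{"xyz": [-0.03,0.25,0],"rot": [0,0,0]},{"xyz": [-0.06,0.5,0],"rot": [0,0,0]},{"xyz": [-0.1,0.75,0],"rot": [0,0,0]},{"xyz": [-0.13,1.0,0],"rot": [0,0,0]},{"xyz": [-0.16,1.25,0],"rot": [0,0,0]},{"xyz": [-0.18,1.4,0],"rot": [0,0,0]},{"xyz": [-0.18,1.4,0],"rot": [0,0,0]}]'

```text
t: 9.85
tool_pos: [0.6193, -0.2152, 0.0746]
orientation: [-3.135, -0.202, 0.0]
force: [-1.0, -1.3, -0.2]
opening: 0.0005
```

>>> carry_out --steps '[{"xyz": [-0.02,0.15,0],"rot": [0,0,0]},{"xyz": [-0.04,0.3,0],"rot": [0,0,0]},{"xyz": [-0.04,0.3,0],"rot": [0,0,0]}]'

```text
t: 10.15
tool_pos: [0.619, -0.2125, 0.0747]
orientation: [-3.135, -0.202, 0.0]
force: [1.2, -0.8, -1.6]
opening: 0.0006
```

>>> carry_out --steps '[{"xyz": [-0.02,0.15,0],"rot": [0,0,0]},{"xyz": [-0.03,0.25,0],"rot": [0,0,0]},{"xyz": [-0.03,0.25,0],"rot": [0,0,0]}]'

```text
t: 10.45
tool_pos: [0.6189, -0.2117, 0.0748]
orientation: [3.133, 0.2, 0.001]
force: [2.4, -9.0, -5.0]
opening: 0.0003
```

>>> carry_out --steps '[{"xyz": [-0.01,0.1,0],"rot": [0,0,0]},{"xyz": [-0.01,0.1,0],"rot": [0,0,0]}]'

```text
t: 10.65
tool_pos: [0.6189, -0.2117, 0.0748]
orientation: [3.131, 0.2, 0.002]
force: [3.5, -12.3, -5.6]
opening: 0.0005
```

>>> carry_out --steps '[{"xyz": [0.25,-2,0],"rot": [0,0,0]},{"xyz": [0.5,-4,0],"rot": [0,0,0]},{"xyz": [0.75,-6,0],"rot": [0,0,0]},{"xyz": [0.75,-6,4],"rot": [0,0,0]},{"xyz": [0.75,-6,8],"rot": [0,0,0]},{"xyz": [0.75,-6,12],"rot": [0,0,0]},{"xyz": [0.75,-6,16],"rot": [0,0,0]},{"xyz": [0.75,-6,16],"rot": [0,0,0]},{"xyz": [0.75,-6,16],"rot": [0,0,0]}]'

```text
t: 11.55
tool_pos: [0.6269, -0.2699, 0.2367]
orientation: [3.134, 0.202, 0.005]
force: [-0.5, -0.2, -0.7]
opening: 0.0001
```

```bash
python3 - <<'E'
from h import *
from plant import *
s=read_state();print(s['force'],s['tool_pos'])
T=read_camera("top");S=read_camera("scene");ct=calibration("top");cs=calibration("scene")
cv2.imwrite("pics/scene9.png",cv2.resize(S[150:300,150:430,::-1],None,fx=2.8,fy=2.8));cv2.imwrite("pics/top9.png",cv2.resize(T[80:330,140:450,::-1],None,fx=2.4,fy=2.4))
for n,im in(("top",T),("scene",S)):
    for k,m in masks(im.copy()).items():
        N,l,st,ce=cv2.connectedComponentsWithStats(m)
        for i in range(1,N):
            if st[i,4]>15: print(n,k,st[i],ce[i].round(1))
E
```

```text
[-0.53129332 -0.19209377 -0.66777111] [ 0.62688683 -0.26991355  0.2366775 ]
top red [308 186   7  21 100] [310.7 195.9]
top red [173 214  10  11  56] [176.9 220. ]
top green [394 187   3   7  19] [395.1 190.3]
top green [254 194   7  20  87] [257.1 203.1]
scene red [262 209   8  29 172] [265.7 222.7]
scene red [392 221   9  30 125] [396.2 237.2]
scene green [186 205   9  25 113] [190.1 218.3]
scene green [314 214   6  28 123] [316.2 227.9]
```

View pics/scene9.png

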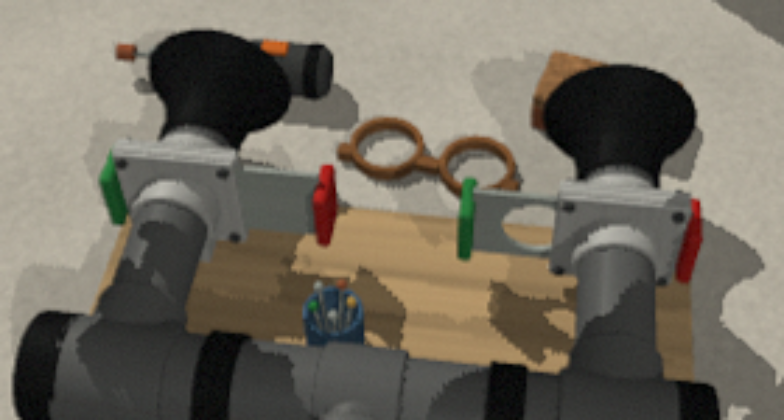

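View pics/top9.png

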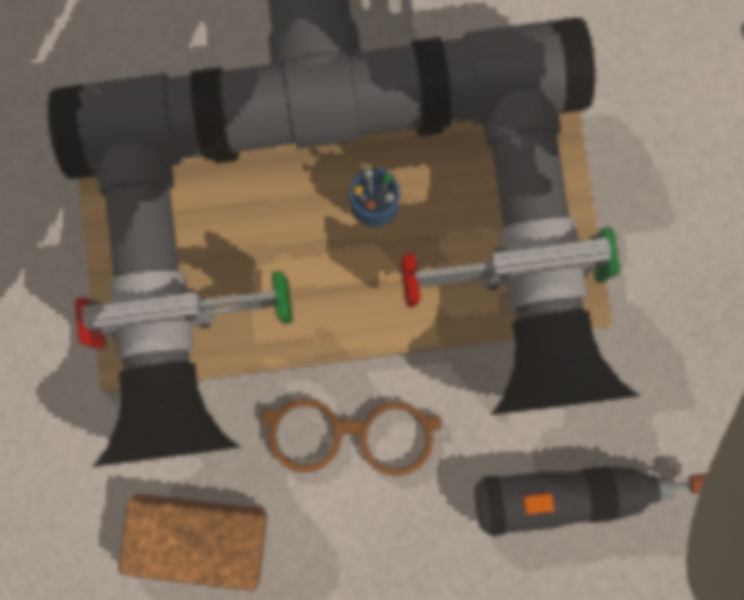

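```bash
python3 - <<'E'
from h import *
from plant import calibration
c=calibration("top");s=calibration("scene")
a,e=tri(c,(310.7,195.9),s,(265.7,222.7));b,f=tri(c,(257.1,203.1),s,(316.2,227.9))
ey=np.array([-np.sin(.1268),np.cos(.1268),0]);M=np.array([.5911,-.0027,0])
print(a,b,e,f,(a-M)@ey,(b-M)@ey,(b-a)@ey)
E
```

```text
[ 0.60029791 -0.05112601  0.07420885] [0.58824159 0.04614034 0.07340612] 0.000999324536051992 0.0019661608795398648 -0.04920039848872896 0.04880970333807377 0.09801010182680274
```

The inner caps are 98.0 mm apart, which is the 98 mm expected with both gates home. They sit at ∓49 mm in manifold y, as they should. I'm handing in.

```bash
python3 - <<'E'
from plant import *
print(close_job())
E
```

```text
the job is handed in; nothing more can be done
None
```

The rotary tool lay at the right hood. I pushed the right gate's green cap home so that branch is open, and the left gate's red cap home so that branch is shut. I used closed fingertips and gripped nothing.

- **Stops:** both gates met a firm stop. The last readings there, with no further travel, were about 11 N on the left and 14 N on the right, against the 35 N limit.
- **Blade positions:** in the last pictures the two inner caps measured 98.0 mm apart (98 mm expected), at -49.2 and +48.8 mm in manifold y (±49 expected).
- **Loose objects:** the sanding block, spectacle blank and bur pot look unmoved by eye in the top and scene views. So does the rotary tool, though the arm hid part of its drum in the last top view.
- **Finish:** the arm ended clear of everything, with the TCP at about 0.24 m and no contact force.

One descent command was refused because I left out the "rot" field. Nothing moved, and I resent it. The job took about 11.7 s of the 45 s allowed. `close_job()` gave no verdict.

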